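# Draw a set of long nuts from the gravity feeder into a tray

## Task

Pick up the open plywood tray, hold it off the bench under the spout of the gravity feeder and push the feeder's paddle back with the tray, keeping it there until all four long hex nuts have slid out and been caught in the tray. Then carry the tray, kept level, to the rubber mat and set it down gently in the middle of the mat with all four nuts in it. Let no nut fall on the bench and leave everything else where it is.

Things in the scene. Friction and masses are not known exactly. Their poses are not given: they have to be found in the camera images.
- tray: loose open plywood tray, 170 mm (its x) by 130 mm (its y), 55 mm high; walls 10 mm thick, floor 6 mm; 0.26 kg empty, the nuts add 0.52 kg, so grip firmly. Origin at the centre of its underside, z up. It stands between feeder and mat, its -x end wall towards the robot within 0.5 rad. Its walls can be pinched from above
- feeder: gravity feeder bolted to the bench: a grey sheet-metal chute, open on top, 80 mm wide, sloping down at 32 degrees to the feeder's -x (towards the robot within 0.2 rad). Origin on the bench below the chute's centre line, z up. Base plate and legs: x = -20 to 130 mm, 130 mm wide; top 315 mm high. Below the chute, x under -20 mm is free but for the paddle. On the left or the right, the mat on the other side
- spout (a point): middle of the chute's lower lip: feeder x = -85 mm, y = 0, 175 mm above the bench. The nuts slide off here towards the feeder's -x, in two lanes at feeder y = +19 and -19 mm, and land 30 to 120 mm ahead of the lip
- paddle (a point): middle of the paddle's front face near its foot. Gate shut: an upright plate 70 mm wide facing the feeder's -x at feeder x = -82 mm, from 82 to 156 mm above the bench; this point is 104 mm up and moves with the paddle. An upright tray wall with its rim 130 mm above the bench opens the gate fully with a push of 27 mm, then meets the hard stop; keep the rim 115 to 140 mm up
- gate (a joint): drop gate and paddle, one bent sheet on a level pin along the feeder's y (feeder x = -31 mm, 183 mm up). 0 rad = shut (a leaf stands 12 mm up across the lip), 0.42 = stop. Pushing the paddle towards the feeder's +x (away from the robot) grows it and lowers the leaf; from about 0.3 rad the nuts slide out by themselves within 1 s. A spring (2 to 7 N at the paddle) shuts it again
- nut1: one of four long hexagonal steel coupling nuts (60 mm long, 24 mm across the flats, about 0.13 kg). Origin at its centre, x along its length. At the start it lies lengthwise in the feeder's chute: at the gate, feeder +y lane
- nut2: one of four long hexagonal steel coupling nuts (60 mm long, 24 mm across the flats, about 0.13 kg). Origin at its centre, x along its length. At the start it lies lengthwise in the feeder's chute: at the gate, feeder -y lane
- nut3: one of four long hexagonal steel coupling nuts (60 mm long, 24 mm across the flats, about 0.13 kg). Origin at its centre, x along its length. At the start it lies lengthwise in the feeder's chute: behind the first, feeder +y lane
- nut4: one of four long hexagonal steel coupling nuts (60 mm long, 24 mm across the flats, about 0.13 kg). Origin at its centre, x along its length. At the start it lies lengthwise in the feeder's chute: behind the first, feeder -y lane
- mat: black ribbed rubber mat fixed flat on the bench, 220 mm (its x) by 180 mm (its y), 4 mm thick. Origin at the centre of its underside
- table: the wooden bench top that everything stands on, its surface at height 0
- wrench: loose combination spanner, 170 mm long, lying flat; leave it alone. Origin at its underside
- hammer: loose hammer, 260 mm long, lying flat; leave it alone. Origin at its underside
- screwdriver: loose screwdriver, 190 mm long, lying flat; leave it alone. Origin at its underside
- oil_filter: loose white oil filter, a standing cylinder 72 mm in diameter, 85 mm high; leave it alone. Origin at its underside
- spray_can: loose bare-metal spray can with a black cap, standing, 65 mm in diameter, 190 mm high; leave it alone. Origin at its underside
- paint_tin: loose paint tin, standing, 98 mm in diameter, 102 mm high; leave it alone. Origin at its underside

How it is judged:
On the way, in this order (a step that is already met when the one before it is completed fails the run):
1. the tray is held off the bench under the spout and the paddle is pushed back with it (height (world z) of tray above 0.03 m and value of joint gate above 0.12 rad and x of spout in the frame of tray between -0.085 and 0.085 m and y of spout in the frame of tray between -0.065 and 0.065 m), for 0.02 s.
2. all four nuts are in the tray while it is still held off the bench (height (world z) of tray above 0.03 m and x of nut1 in the frame of tray between -0.078 and 0.078 m and y of nut1 in the frame of tray between -0.058 and 0.058 m and z of nut1 in the frame of tray between 0 and 0.085 m and x of nut2 in the frame of tray between -0.078 and 0.078 m and y of nut2 in the frame of tray between -0.058 and 0.058 m and z of nut2 in the frame of tray between 0 and 0.085 m and x of nut3 in the frame of tray between -0.078 and 0.078 m and y of nut3 in the frame of tray between -0.058 and 0.058 m and z of nut3 in the frame of tray between 0 and 0.085 m and x of nut4 in the frame of tray between -0.078 and 0.078 m and y of nut4 in the frame of tray between -0.058 and 0.058 m and z of nut4 in the frame of tray between 0 and 0.085 m), for 0.2 s.
At the end, for the whole second after the job is handed in: the tray stands flat on the mat, its centre within 40 mm of the mat's centre, with all four nuts inside its walls, the tray at rest and the feeder's gate sprung shut (horizontal distance between tray and mat below 0.04 m and height (world z) of tray between 0.001 and 0.008 m and angle between tray's own z axis and vertical below 0.05 rad and x of nut1 in the frame of tray between -0.078 and 0.078 m and y of nut1 in the frame of tray between -0.058 and 0.058 m and z of nut1 in the frame of tray between 0 and 0.085 m and x of nut2 in the frame of tray between -0.078 and 0.078 m and y of nut2 in the frame of tray between -0.058 and 0.058 m and z of nut2 in the frame of tray between 0 and 0.085 m and x of nut3 in the frame of tray between -0.078 and 0.078 m and y of nut3 in the frame of tray between -0.058 and 0.058 m and z of nut3 in the frame of tray between 0 and 0.085 m and x of nut4 in the frame of tray between -0.078 and 0.078 m and y of nut4 in the frame of tray between -0.058 and 0.058 m and z of nut4 in the frame of tray between 0 and 0.085 m and value of joint gate below 0.05 rad and linear speed of tray below 0.02 m/s); the robot touches nothing.
It fails at once if a nut falls on the bench (contact force between any of nut1, nut2, nut3, nut4 and table above 0.1 N).
It fails at once if the tray is tipped by more than 25 degrees (angle between tray's own z axis and vertical above 0.44 rad).
It fails at once if the tray is dropped or slammed down (height (world z) of tray below 0.03 m and linear speed of tray above 0.45 m/s).
It fails at once if a bystander is pushed by more than 40 mm (distance of any of wrench, hammer, screwdriver, oil_filter, spray_can, paint_tin from where it was at the start of the episode above 0.04 m).
It also fails if it takes over 61 s, if anything falls off the work surface, if the arm or the gripper's body presses on something with over 40 N, if the wrist force passes 120 N, or if a joint passes its speed limit or range.

## Robot

A 6-joint arm with a two-finger parallel gripper is mounted at the origin on the work surface. World frame = base frame: x ahead of the robot, y to its left, z up, the work surface at z = 0. Lengths are in m, angles in rad, forces in N, time in s.
With the tool pointing down it reaches from about 0.4 to 0.825 m from the base axis. Payload 7 kg.
Tool frame: the origin (TCP) lies on the mounting face of the last link; the fingertips stand 178 mm ahead of it and the grasp point (between the pads) lies 159 mm ahead of it; z points along the fingers, y is the direction in which the jaws open and shut (so a half turn about z gives the same grasp; the last joint's range is limited). The gripper opens to 88 mm and grips with 3 to 60 N. Pads are 19 mm wide; open, the fingers measure 130 mm over their backs; the gripper's body (78 mm by 193 mm) begins 47 mm behind the grasp point.
Start: joints at [-1.037, 0.359, 0.012, 0, -1.224, -0.288], TCP at [0.164, -0.655, 0.405] pointing down, gripper open.
Joint ranges: [-3.07, 3.07], [-1.43, 2.12], [-1.02, 1.25], [-3.03, 1.67], [-3.05, -0], [-3.03, 3.03]. Speed limits (rad/s): [2.39, 2.39, 3.01, 3.14, 3.14, 3.14].

## Interface

Orientations are given as [roll, pitch, yaw] about the fixed x, y, z axes, in that order (R = Rz(yaw) Ry(pitch) Rx(roll)).
In Python, from station import * gives the robot as it stands.
- The arm moves only by the tool arm_command, never from a script. Its argument "targets" is a list of rows, each a list of 3 entries, a list of its own where there are three numbers: the turn, a rotation vector about the world's x, y, z in rad, then the shift along the world's x, y, z in mm, then the closure, from 0 (fully open) to 1 (shut). In form: [[[wx, wy, wz], [tx, ty, tz], fingers], ...]. A call has 1 to 8 rows; each row shifts and turns the commanded pose from where the row before left it; what a row does not reach is not made up. A row lasts 1/10 s, in which the tool goes at most 50 mm and 8.59 degrees, less where a joint would pass 70% of its speed; a pose out of reach is approached as far as the arm can. A call with a gripper value outside its range is refused whole. The fingers move at their own pace and stop on an object; "squeeze" is the grip in N (left out, the last holds). Time passes only in rows, so rows that do not move let the fingers close. It gives the time, the measured TCP pose, the force and the opening at its end, in the units of the state.
- get_state(): the state, without advancing time (a new reading comes with each control period).
- grab_frame(name): name is "side" or "top"; returns (picture, depth): 384x512x3 uint8, red, green, blue; 384x512 float32, m along the optical axis (not along the pixel's ray), 0 where there is no reading.
- camera_params(name): a dict with "mtx" (3x3 intrinsics, pixels), "eye" and "orientation" of the camera in the world. Camera axes: x right, y down, z forward; pixel columns grow to the right and rows downward; lengths in m; the calibration is good to about 2 mm. A picture is of the moment at which its call begins. camera_params takes no time and is no camera call.
- job_done(): hands the job in, once; it reports no verdict.
The state is a dict: "t": time; "q": joint angles; "qd": joint speeds; "joint_efforts": joint torques, N m; "eef_pos": TCP position; "ee_rot": TCP orientation; "force": force on the tool from outside, world axes, zero at the start; "moment": the same for the moment, N m; "width": finger opening in m.
Only numpy, scipy, OpenCV 4.12 (cv2) and the standard library are available. Lean on these libraries where they do the work, as an engineer would, in place of code of your own. Each camera call takes 0.05 s, during which the arm holds its last target.

## Working session

There is one attempt and no reset: what is moved stays moved. The work goes in short steps, Python scripts to look and compute and a tool call to move; the robot and the scene stay as the last step left them, time stands still between calls to the robot, and variables do not carry over. Pictures are saved under pics/ and viewed, and the job is handed in when it is done.

Besides the shell and the picture viewer there is one more tool, called in YAML: its name, and indented under it one key for each argument. arm_command: Moves the arm, as the interface text tells. Its arguments: {"type":"object","properties":{"targets":{"type":"array"},"squeeze":{"type":"number"}},"required":["targets"]}

```bash
mkdir -p pics; ls; python3 - <<'E'
from station import *
import cv2,numpy as np
print(get_state())
for n in ("side","top"):
    p,d=grab_frame(n); c=camera_params(n); print(n,c)
    cv2.imwrite(f"pics/{n}0.png",p[:,:,::-1]); np.save(f"pics/{n}0d.npy",d); np.save(f"pics/{n}0p.npy",p)
E
```

```text
pics
{'t': 0.0, 'q': array([-1.03689624e+00,  3.59355630e-01,  1.10244406e-02, -3.48135238e-04,
       -1.22409367e+00, -2.88076655e-01]), 'qd': array([-0.00027006,  0.00063453,  0.00090524, -0.00081074, -0.00153495,
       -0.00135745]), 'joint_efforts': array([-8.65404490e-04, -5.82717061e+01,  2.93041921e+01,  6.99676797e+00,
        6.67884975e-03, -1.17167656e-04]), 'eef_pos': array([ 0.16419131, -0.65450725,  0.40372804]), 'ee_rot': array([ 3.13993824e+00, -1.48942755e-04, -2.89588766e+00]), 'force': array([ 0.05878247, -0.07800442,  0.41066504]), 'moment': array([ 0.00130667, -0.04735247,  0.00418212]), 'width': 0.08767302336511806}
side {'mtx': array([[416.83488906,   0.        , 259.1608302 ],
       [  0.        , 416.83488906, 189.40760431],
       [  0.        ,   0.        ,   1.        ]]), 'eye': array([0.38299157, 0.92073973, 0.89160976]), 'orientation': array([-2.24243548, -0.02184284, -2.8955173 ])}
top {'mtx': array([[350.10331081,   0.        , 255.7561747 ],
       [  0.        , 350.10331081, 188.54608148],
       [  0.        ,   0.        ,   1.        ]]), 'eye': array([ 0.5099924 , -0.01131735,  1.22953879]), 'orientation': array([-3.06968403e+00, -2.94535780e-03, -1.58486996e+00])}
```

View pics/side0.png

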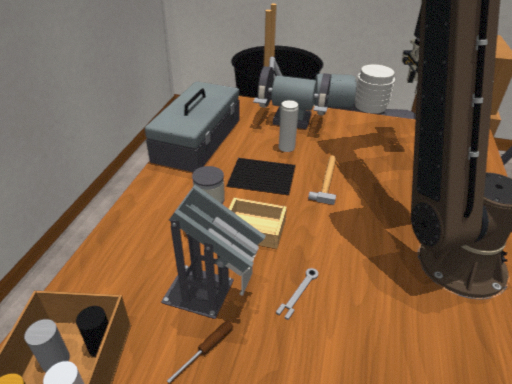

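View pics/top0.png

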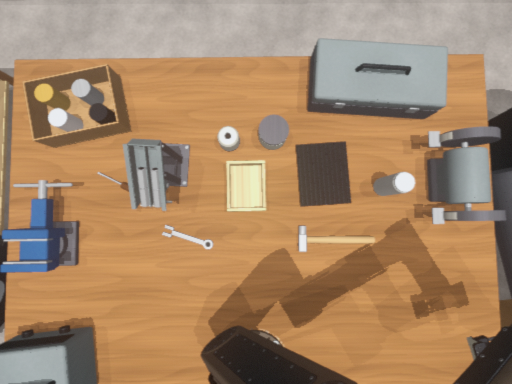

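Side view: the tray is at about (258,222), the feeder left of it at (210,245), and the mat at (262,176). Top view: the feeder is at (150,175), the tray at (246,186) and the mat at (323,174). Oil filter (228,136) and paint tin (273,130) stand behind the tray. Next I measure from the depth images.

```bash
cat > h.py <<'E'
import numpy as np,cv2
from scipy.spatial.transform import Rotation as R
from station import *
def cloud(n,d):
    c=camera_params(n);K=c['mtx']
    v,u=np.mgrid[0:d.shape[0],0:d.shape[1]]
    P=np.stack([(u-K[0,2])/K[0,0]*d,(v-K[1,2])/K[1,1]*d,d],-1)
    W=P@R.from_euler('xyz',c['orientation']).as_matrix().T+c['eye']
    W[d==0]=np.nan
    return W
def proj(n,X):
    c=camera_params(n);M=R.from_euler('xyz',c['orientation']).as_matrix()
    p=(np.atleast_2d(X)-c['eye'])@M; q=p@c['mtx'].T
    return q[:,:2]/q[:,2:]
E
python3 - <<'E'
from h import *
np.set_printoptions(precision=4,suppress=True)
T=cloud('top',np.load('pics/top0d.npy'));S=cloud('side',np.load('pics/side0d.npy'))
pt=np.load('pics/top0p.npy')
print('table',np.nanmedian(T[215:230,220:280,2]),T[200,300])
def rect(A,name):
    r=cv2.minAreaRect(A[:,:2].astype(np.float32)*1000);print(name,len(A),r,'zmed',np.median(A[:,2]),A[:,2].min(),A[:,2].max())
for nm,W in(('top',T),('side',S)):
    f=W.reshape(-1,3);f=f[~np.isnan(f[:,0])]
    m=(abs(f[:,0]-.52)<.13)&(abs(f[:,1]-.02)<.12)&(f[:,2]>.04)&(f[:,2]<.07)
    m&=(f[:,0]<.62)
    rect(f[m],nm+' tray rim')
    m=(f[:,0]>.3)&(f[:,0]<.8)&(f[:,1]>.15)&(f[:,1]<.5)&(f[:,2]>.08)&(f[:,2]<.35)
    rect(f[m],nm+' feeder')
    print(f[m].min(0),f[m].max(0))
# mat by dark colour
g=pt.max(2); m=np.zeros(g.shape,bool); m[135:212,290:358]=g[135:212,290:358]<60
rect(T[m],'mat')
for nm,(u,v) in dict(trayTL=(228,162),trayTR=(265,162),trayBL=(229,211),trayBR=(265,209),lipL=(132,209),lipR=(166,208),filt=(228,136),tin=(273,130),can=(403,182),wrenchL=(165,235),wR=(210,244),trfloor=(246,186),hammer=(303,240)).items(): print(nm,T[v,u])
i=cv2.resize(pt[120:260,90:290,::-1],None,fx=4,fy=4,interpolation=cv2.INTER_CUBIC);cv2.imwrite('pics/topz.png',i)
ps=np.load('pics/side0p.npy')
i=cv2.resize(ps[160:320,150:310,::-1],None,fx=3.7,fy=3.7,interpolation=cv2.INTER_CUBIC);cv2.imwrite('pics/sidez.png',i)
E
```

```text
table 0.0015414192293872198 [ 0.5559 -0.1706  0.0034]
top tray rim 277 ((571.4899291992188, 17.207862854003906), (127.82901763916016, 97.59915161132812), 89.46814727783203) zmed 0.056220519136825686 0.04054137731566532 0.06456643269741469
top feeder 2858 ((685.8026123046875, 331.2161865234375), (359.9660339355469, 182.32144165039062), 29.925045013427734) zmed 0.2460356488761239 0.08018529381520234 0.3191578563909211
[0.5245 0.2355 0.0802] [0.7998 0.4992 0.3192]
side tray rim 363 ((568.6854248046875, 19.504077911376953), (99.24519348144531, 135.0014190673828), 0.7952168583869934) zmed 0.05273988678119523 0.04007594280572524 0.05902952366102798
side feeder 5767 ((683.99365234375, 331.6083984375), (363.8671875, 181.2215576171875), 30.14881706237793) zmed 0.229242908214757 0.08004593590946052 0.31846657953006763
[0.522 0.236 0.08 ] [0.8    0.4998 0.3185]
  return _methods._mean(a, axis=axis, dtype=dtype,
  ret = ret.dtype.type(ret / rcount)
Traceback (most recent call last):
ValueError: zero-size array to reduction operation minimum which has no identity
```

```bash
python3 - <<'E'
from h import *
np.set_printoptions(precision=4,suppress=True)
T=cloud('top',np.load('pics/top0d.npy'));S=cloud('side',np.load('pics/side0d.npy'))
pt=np.load('pics/top0p.npy');ps=np.load('pics/side0p.npy')
i=cv2.resize(pt[120:260,90:290,::-1],None,fx=4,fy=4,interpolation=cv2.INTER_CUBIC);cv2.imwrite('pics/topz.png',i)
i=cv2.resize(ps[160:320,150:310,::-1],None,fx=3.7,fy=3.7,interpolation=cv2.INTER_CUBIC);cv2.imwrite('pics/sidez.png',i)
def rect(A,name):
    r=cv2.minAreaRect(A[:,:2].astype(np.float32)*1000);print(name,len(A),r,'zmed',np.median(A[:,2]),A[:,2].min(),A[:,2].max())
for nm,W in(('top',T),('side',S)):
    f=W.reshape(-1,3);f=f[~np.isnan(f[:,0])]
    m=(f[:,0]>.4)&(f[:,0]<.66)&(f[:,1]>-.08)&(f[:,1]<.12)&(f[:,2]>.046)&(f[:,2]<.064)
    rect(f[m],nm+' tray rim');print(f[m].min(0),f[m].max(0))
    m=(f[:,0]>.3)&(f[:,0]<.8)&(f[:,1]>.20)&(f[:,1]<.40)&(f[:,2]>.14)&(f[:,2]<.35)
    rect(f[m],nm+' feeder')
    print(f[m].min(0),f[m].max(0))
print(pt[170,300:350:10], np.isnan(T[140:205,295:352]).mean())
for nm,(u,v) in dict(lipL=(132,209),lipR=(166,208),filt=(228,136),tin=(273,130),can=(403,182),wrenchL=(165,235),wR=(210,244),trfloor=(246,186),hammer=(303,240),mat=(322,174)).items(): print(nm,T[v,u])
E
```

```text
top tray rim 348 ((590.6300048828125, 18.784137725830078), (131.51524353027344, 135.40875244140625), 89.25657653808594) zmed 0.056255402692709344 0.04711216561228326 0.062414789281820315
[ 0.5221 -0.0467  0.0471] [0.6591 0.0838 0.0624]
top feeder 2695 ((623.5157470703125, 290.68817138671875), (101.95355987548828, 192.78651428222656), 86.17012023925781) zmed 0.248578537287931 0.14078819354540562 0.3191578563909211
[0.5245 0.2355 0.1408] [0.7211 0.3477 0.3192]
side tray rim 355 ((589.0760498046875, 19.787425994873047), (139.21495056152344, 135.00436401367188), 0.7997138500213623) zmed 0.05342400844947004 0.046124162840473715 0.05902952366102798
[ 0.519  -0.0483  0.0461] [0.6595 0.087  0.059 ]
side feeder 4821 ((620.9661865234375, 289.6575012207031), (104.48336029052734, 192.4253387451172), 86.22277069091797) zmed 0.24044011952850297 0.14000583230369723 0.31846657953006763
[0.522 0.236 0.14 ] [0.7195 0.3479 0.3185]
[[84 74 66]
 [80 69 61]
 [76 63 56]
 [74 63 56]
 [69 57 51]] 0.004588394062078272
lipL [ 0.5327  0.4194 -0.0033]
lipR [0.5344 0.2983 0.0038]
filt [0.7678 0.0735 0.0865]
tin [ 0.7826 -0.0749  0.1006]
can [ 0.5983 -0.4549  0.1905]
wrenchL [0.4411 0.2998 0.01  ]
wR [0.4083 0.1442 0.0122]
trfloor [0.6075 0.0179 0.0062]
hammer [ 0.4185 -0.1746  0.0272]
mat [ 0.6461 -0.2497  0.0063]
```

View pics/topz.png

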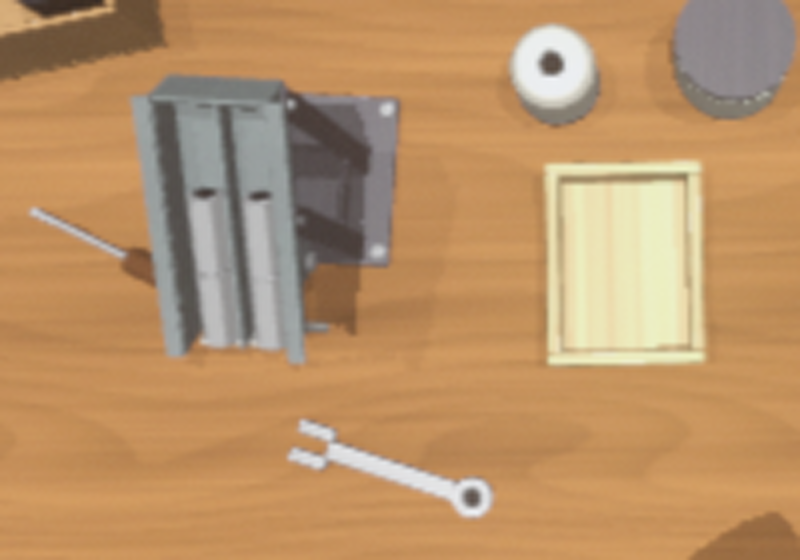

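View pics/sidez.png

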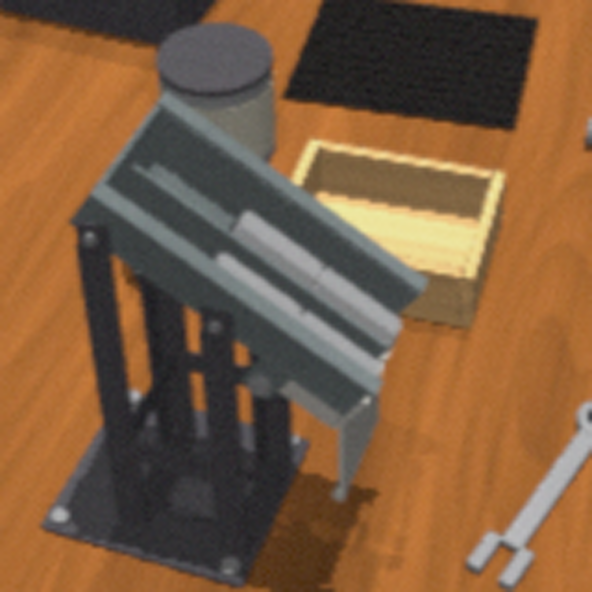

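```bash
python3 - <<'E'
from h import *
np.set_printoptions(precision=4,suppress=True)
pt=np.load('pics/top0p.npy')
C={}
for nm in('top','side'):
    W=cloud(nm,np.load(f'pics/{nm}0d.npy'));f=W.reshape(-1,3);f=f[~np.isnan(f[:,0])]
    C[nm]=W
    m=(f[:,0]>.4)&(f[:,0]<.72)&(f[:,1]>-.08)&(f[:,1]<.11)&(f[:,2]>.045)&(f[:,2]<.066)
    A=f[m]
    r=cv2.minAreaRect(A[:,:2].astype(np.float32)*1000);print(nm,'tray',len(A),r,A.min(0),A.max(0))
    m=(f[:,0]>.4)&(f[:,0]<.8)&(f[:,1]>.21)&(f[:,1]<.38)&(f[:,2]>.14)&(f[:,2]<.35)
    A=f[m]
    for lo in np.arange(.52,.73,.02):
        b=A[(A[:,0]>lo)&(A[:,0]<lo+.02)]
        if len(b)<5: continue
        # top rail points: highest relative to slope
        h=b[:,2]-(b[:,0]-.52)*np.tan(np.radians(32)); 
        print(round(lo,2),len(b),'y',b[:,1].min(),b[:,1].max(),'h',np.percentile(h,[5,50,95]), 'zmax',b[:,2].max())
# base plate
W=C['top']
for nm,(u,v) in dict(baseTR=(188,146),baseBR=(186,184)).items(): print(nm,W[v-1:v+2,u-2:u+3])
# paddle from side
W=C['side'];f=W.reshape(-1,3)
m=(f[:,0]>.4)&(f[:,0]<.6)&(f[:,1]>.21)&(f[:,1]<.38)&(f[:,2]>.07)&(f[:,2]<.15)
print('paddle',f[m][np.argsort(f[m][:,2])][::4])
E
```

```text
top tray 517 ((606.2933349609375, 18.56476593017578), (169.9929962158203, 129.41055297851562), 0.7208754420280457) [ 0.5221 -0.0467  0.0471] [0.6917 0.0838 0.0646]
0.52 68 y 0.24555231842185837 0.34772451172445246 h [0.183  0.2056 0.2119] zmax 0.2241461666964324
0.54 248 y 0.24507521232198376 0.3458780018162579 h [0.1676 0.1871 0.2108] zmax 0.23561753475480918
0.56 266 y 0.24382366651288634 0.3430791042188816 h [0.1647 0.1866 0.2102] zmax 0.24932102019543823
0.58 278 y 0.2429365131435226 0.34346108099298156 h [0.1547 0.1862 0.2105] zmax 0.2623883048069938
0.6 303 y 0.24120214287398356 0.34177182339796236 h [0.1404 0.1862 0.2099] zmax 0.274887075612712
0.62 329 y 0.2393682907978466 0.3393717847116668 h [0.1072 0.185  0.21  ] zmax 0.28707937466964517
0.64 272 y 0.23746589637900178 0.33901198297637575 h [0.1565 0.1739 0.2105] zmax 0.30034363691436927
0.66 305 y 0.23682637277660668 0.337670804059468 h [0.1558 0.1644 0.2105] zmax 0.3131169225007483
0.68 399 y 0.23554795605782175 0.33653527092398833 h [0.0975 0.1638 0.2092] zmax 0.3191578563909211
0.7 226 y 0.23962998601546065 0.3246518101
[... 2373 characters left out ...]
79]
 [0.5507 0.292  0.0987]
 [0.5518 0.3061 0.1003]
 [0.5508 0.3009 0.1018]
 [0.5527 0.3205 0.1027]
 [0.5517 0.3152 0.1039]
 [0.5497 0.2681 0.1048]
 [0.5492 0.2796 0.1069]
 [0.5536 0.3257 0.1088]
 [0.5509 0.2917 0.1094]
 [0.5497 0.2871 0.1117]
 [0.5517 0.3067 0.1121]
 [0.5512 0.2997 0.115 ]
 [0.5518 0.3063 0.1152]
 [0.5504 0.2846 0.1159]
 [0.5532 0.3273 0.1181]
 [0.5515 0.2985 0.1206]
 [0.5527 0.3205 0.1209]
 [0.5551 0.3288 0.1229]
 [0.5533 0.3267 0.1245]
 [0.5516 0.3069 0.1268]
 [0.5511 0.3    0.1297]
 [0.5548 0.3298 0.1314]
 [0.5518 0.3151 0.1327]
 [0.5516 0.3073 0.1344]
 [0.5548 0.3299 0.1349]
 [0.5525 0.321  0.1394]
 [0.5548 0.3296 0.1417]
 [0.5525 0.3293 0.1455]
 [0.5605 0.326  0.1496]]
```

```bash
python3 - <<'E'
from h import *
np.set_printoptions(precision=4,suppress=True)
for nm,win in(('top',(135,215,288,362)),('side',(150,205,215,305))):
    p=np.load(f'pics/{nm}0p.npy');c=camera_params(nm)
    a,b,l,r=win; s=p[a:b,l:r].max(2); th,mask=cv2.threshold(s,0,255,cv2.THRESH_OTSU+cv2.THRESH_BINARY_INV)
    cs,_=cv2.findContours(mask,cv2.RETR_EXTERNAL,cv2.CHAIN_APPROX_NONE);k=max(cs,key=cv2.contourArea)[:,0]
    px=k+[l,a]
    M=R.from_euler('xyz',c['orientation']).as_matrix()
    ray=np.c_[px,np.ones(len(px))]@np.linalg.inv(c['mtx']).T@M.T
    X=c['eye']+ray*((.004-c['eye'][2])/ray[:,2])[:,None]
    print(nm,th,cv2.contourArea(k),cv2.minAreaRect(X[:,:2].astype(np.float32)*1000))
E
```

```text
top 137.0 3031.5 ((648.7468872070312, -253.0267791748047), (220.7539825439453, 179.94569396972656), 2.8501806259155273)
side 108.0 1780.0 ((647.6119995117188, -249.47109985351562), (217.6881866455078, 184.04432678222656), 3.106513738632202)
```

arm_command:
  targets:
    - [[0, 0, -0.12], [40, 40, 0], 0]
    - [[0, 0, -0.11], [45, 45, 0], 0]
    - [[0, 0, 0], [40, 45, 0], 0]
    - [[0, 0, 0], [40, 48, 0], 0]
    - [[0, 0, 0], [35, 48, 0], 0]
    - [[0, 0, 0], [35, 48, 0], 0]
    - [[0, 0, 0], [35, 48, 0], 0]
    - [[0, 0, 0], [35, 48, 0], 0]

```text
t: 0.9
eef_pos: [0.4187, -0.3447, 0.4046]
ee_rot: [3.141, -0.0, -3.126]
force: [2.7, -0.4, 0.3]
width: 0.0874
```

arm_command:
  targets:
    - [[0, 0, 0], [20, 48, 0], 0]
    - [[0, 0, 0], [20, 48, 0], 0]
    - [[0, 0, 0], [20, 48, 0], 0]
    - [[0, 0, 0], [20, 48, 0], 0]
    - [[0, 0, 0], [20, 48, 0], 0]
    - [[0, 0, 0], [0, 48, -20], 0]
    - [[0, 0, 0], [0, 0, -20], 0]
    - [[0, 0, 0], [0, 0, 0], 0]

```text
t: 1.7
eef_pos: [0.5133, -0.0683, 0.3629]
ee_rot: [-3.141, -0.005, -3.123]
force: [-0.1, -0.4, -0.3]
width: 0.0875
```

```bash
python3 - <<'E'
from station import *
s=get_state();print(s['eef_pos'],s['ee_rot'],s['q'])
E
```

```text
[ 0.51328068 -0.06829856  0.36287328] [-3.1413962  -0.00493569 -3.12333039] [ 2.46779115e-01  1.34594286e-01 -3.89427843e-01 -1.06739004e-03
 -1.05162633e+00 -1.79878085e+00]
```

arm_command:
  targets:
    - [[0, 0, -0.006], [12, 37, -10], 0]
    - [[0, 0, 0], [12, 37, -10], 0]
    - [[0, 0, 0], [12, 37, -20], 0]
    - [[0, 0, 0], [11, 36, -23], 0]
    - [[0, 0, 0], [0, 0, 0], 0]
    - [[0, 0, 0], [0, 0, 0], 0]

```text
t: 2.3
eef_pos: [0.5615, 0.0771, 0.3023]
ee_rot: [-3.141, -0.001, -3.131]
force: [0.1, -0.3, -0.2]
width: 0.0877
```

```bash
python3 - <<'E'
from h import *
s=get_state();print(s['eef_pos'],s['ee_rot'])
for n in('top','side'):
    p,d=grab_frame(n);cv2.imwrite(f'pics/{n}1.png',p[:,:,::-1])
E
```

```text
[0.56150919 0.07708409 0.3023214 ] [-3.14063335e+00 -1.20459246e-03 -3.13149604e+00]
```

View pics/side1.png

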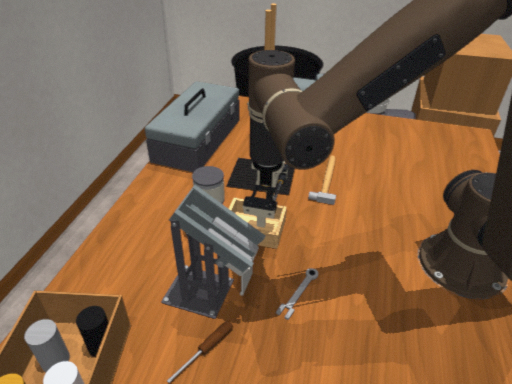

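View pics/top1.png

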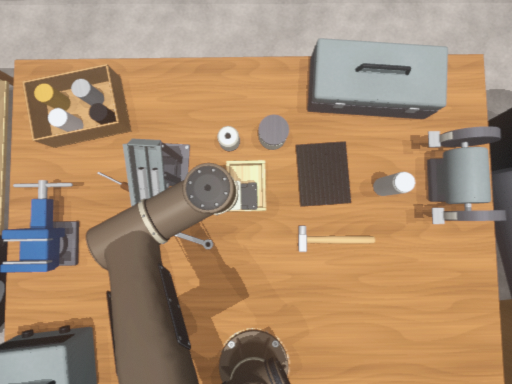

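Side view: the gripper is above the tray at about (262,205). Top view: the wrist is at (208,187), over the tray's left wall, with the finger pair straddling it. The path down is clear.

arm_command:
  targets:
    - [[0, 0, 0.003], [-1, 2, -25], 0]
    - [[0, 0, 0], [0, 0, -25], 0]
    - [[0, 0, 0], [0, 0, -20], 0]
    - [[0, 0, 0], [0, 0, -15], 0]
    - [[0, 0, 0], [0, 0, -15], 0]
    - [[0, 0, 0], [0, 0, 0], 0]
    - [[0, 0, 0], [0, 0, 0], 0]

```text
t: 3.1
eef_pos: [0.5605, 0.0785, 0.2034]
ee_rot: [3.141, 0.001, -3.13]
force: [0.1, 0.4, -0.2]
width: 0.0876
```

arm_command:
  squeeze: 60
  targets:
    - [[0, 0, 0], [0, 0, 0], 1]
    - [[0, 0, 0], [0, 0, 0], 1]
    - [[0, 0, 0], [0, 0, 0], 1]
    - [[0, 0, 0], [0, 0, 0], 1]
    - [[0, 0, 0], [0, 0, 0], 1]
    - [[0, 0, 0], [0, 0, 0], 1]
    - [[0, 0, 0], [0, 0, 0], 1]
    - [[0, 0, 0], [0, 0, 0], 1]

```text
t: 3.9
eef_pos: [0.5602, 0.0793, 0.2024]
ee_rot: [-3.142, -0.0, -3.129]
force: [-1.1, 0.3, -0.4]
width: 0.029
```

arm_command:
  targets:
    - [[0, 0, 0], [0, 0, 0], 1]
    - [[0, 0, 0], [0, 0, 0], 1]
    - [[0, 0, 0], [0, 0, 0], 1]
    - [[0, 0, 0], [0, 0, 0], 1]
    - [[0, 0, 0], [0, 0, 0], 1]
    - [[0, 0, 0], [0, 0, 0], 1]

```text
t: 4.5
eef_pos: [0.5601, 0.0792, 0.2024]
ee_rot: [-3.141, -0.0, -3.129]
force: [0.8, -1.1, -0.7]
width: 0.0097
```

arm_command:
  targets:
    - [[0, 0, 0], [0, 0, 10], 1]
    - [[0, 0, 0], [0, 0, 10], 1]
    - [[0, 0, 0], [0, 0, 15], 1]
    - [[0, 0, 0], [0, 0, 20], 1]
    - [[0, 0, 0], [0, 0, 15], 1]
    - [[0, 0, 0], [0, 0, 10], 1]
    - [[0, 0, 0], [0, 0, 0], 1]

```text
t: 5.2
eef_pos: [0.5605, 0.0795, 0.2844]
ee_rot: [3.14, 0.003, -3.129]
force: [0.7, 0.5, -3.3]
width: 0.009
```

```bash
python3 - <<'E'
from h import *
s=get_state();print(s['eef_pos'],s['ee_rot'],s['force'],s['moment'])
for n in('top','side'):
    p,d=grab_frame(n);cv2.imwrite(f'pics/{n}2.png',p[:,:,::-1])
    if n=='side':cv2.imwrite('pics/s2z.png',cv2.resize(p[150:300,150:310,::-1],None,fx=4,fy=4,interpolation=cv2.INTER_CUBIC))
    W=cloud(n,d);f=W.reshape(-1,3)
    m=(f[:,0]>.4)&(f[:,0]<.72)&(f[:,1]>-.08)&(f[:,1]<.11)&(f[:,2]>.115)&(f[:,2]<.155)
    A=f[m];print(n,A.min(0),A.max(0))
    # tilt of visible rim: fit plane
    c=np.linalg.lstsq(np.c_[A[:,:2],np.ones(len(A))],A[:,2],rcond=None)[0];print(c,len(A))
E
```

```text
[0.56052972 0.07954994 0.28435259] [ 3.14017818e+00  2.97389944e-03 -3.12864505e+00] [ 0.72392543  0.5158742  -3.2862529 ] [0.1933367  0.05431318 0.02296451]
top [ 0.52239341 -0.04404734  0.11559916] [0.69262897 0.08630722 0.14333866]
[-0.00587774 -0.00802655  0.14034246] 426
side [ 0.51955257 -0.04449     0.1150775 ] [0.69035422 0.08976977 0.13883814]
[-0.00721731  0.00619078  0.13455816] 571
```

View pics/s2z.png

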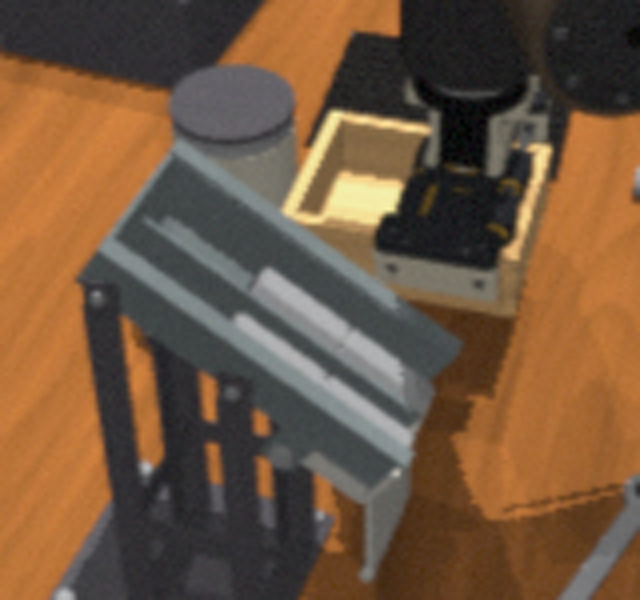

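Tray held level (rim about 135 mm up, fit tilt under 0.01). I'll now carry it to a spot in front of the paddle.

arm_command:
  targets:
    - [[0, 0, -0.01], [-12, 5, 0], 1]
    - [[0, 0, -0.01], [-22, 10, 0], 1]
    - [[0, 0, -0.01], [-26, 13, 0], 1]
    - [[0, 0, -0.01], [-26, 13, 0], 1]
    - [[0, 0, -0.01], [-26, 15, 0], 1]
    - [[0, 0, -0.01], [-22, 22, 0], 1]
    - [[0, 0, -0.01], [-18, 25, 0], 1]
    - [[0, 0, -0.01], [-14, 25, 0], 1]

```text
t: 6.1
eef_pos: [0.3922, 0.2075, 0.2819]
ee_rot: [-3.141, -0.001, 3.073]
force: [1.2, 0.3, -2.9]
width: 0.0096
```

arm_command:
  targets:
    - [[0, 0, 0], [-8, 25, 0], 1]
    - [[0, 0, 0], [-4, 25, 0], 1]
    - [[0, 0, 0], [0, 25, 0], 1]
    - [[0, 0, 0], [0, 25, 0], 1]
    - [[0, 0, 0], [0, 25, 0], 1]
    - [[0, 0, 0], [0, 20, 0], 1]
    - [[0, 0, 0], [0, 15, 0], 1]
    - [[0, 0, 0], [0, 0, 0], 1]

```text
t: 6.9
eef_pos: [0.3823, 0.3692, 0.282]
ee_rot: [-3.141, 0.0, 3.075]
force: [-0.8, -0.1, -2.6]
width: 0.0094
```

```bash
cat > look.py <<'E'
import sys
from h import *
k=sys.argv[1]
s=get_state();print(s['t'],s['eef_pos'],s['ee_rot'],s['q'],s['force'])
for n in('top','side'):
    p,d=grab_frame(n);cv2.imwrite(f'pics/{n}{k}.png',p[:,:,::-1]);np.save(f'pics/{n}{k}d.npy',d)
    a,b,l,r={'top':(130,250,80,240),'side':(180,330,170,330)}[n]
    cv2.imwrite(f'pics/{n}{k}z.png',cv2.resize(p[a:b,l:r,::-1],None,fx=4,fy=4,interpolation=cv2.INTER_CUBIC))
    W=cloud(n,d);f=W.reshape(-1,3)
    m=(f[:,0]>.3)&(f[:,0]<.56)&(f[:,1]>.2)&(f[:,1]<.40)&(f[:,2]>.115)&(f[:,2]<.148)
    A=f[m];print(n,A.min(0),A.max(0),len(A))
E
python3 look.py 3
```

```text
6.9 [0.3822559  0.36915863 0.28201039] [-3.14145658e+00  1.26894540e-04  3.07539354e+00] [ 1.13729778e+00  2.40243356e-01 -4.66951719e-01  2.20054924e-04
 -8.63682695e-01 -2.77443619e+00] [-0.84329445 -0.08680877 -2.55472384]
top [0.33628734 0.23632432 0.11538649] [0.553288   0.37042658 0.14336597] 579
side [0.33635299 0.23580158 0.11502607] [0.55535666 0.37696559 0.14706455] 861
```

View pics/side3.png

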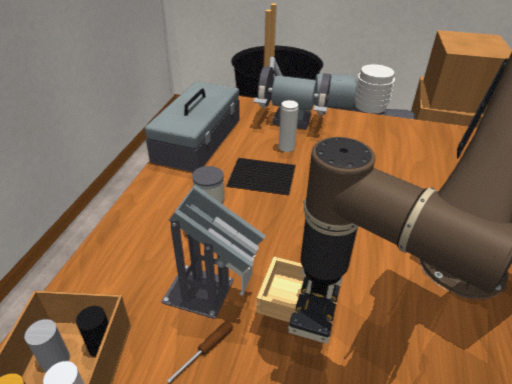

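View pics/side3z.png

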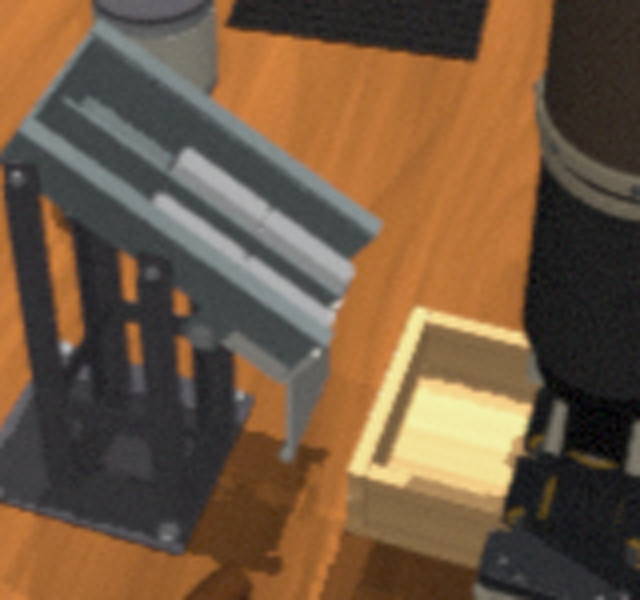

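View pics/top3z.png

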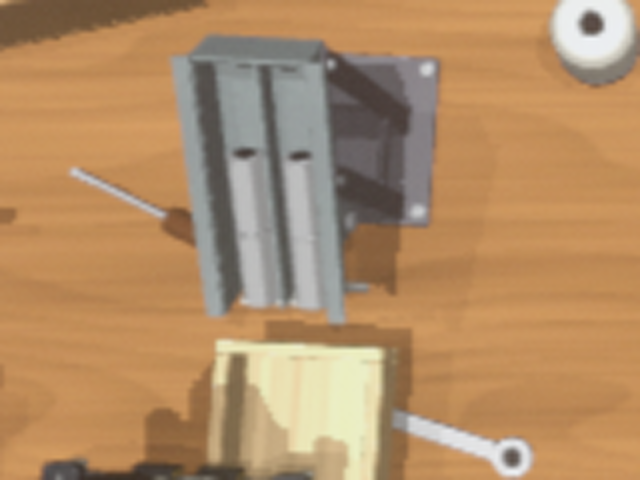

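Side view: the tray is in front of the paddle, with its front wall at crop (390,390) and the paddle foot at (290,455). Top view: the front wall spans crop x 218–385 and the chute lip 215–340. I'll measure the tray against the feeder.

```bash
python3 - <<'E'
from h import *
np.set_printoptions(precision=4,suppress=True)
u=np.array([.9978,-.067]);v=np.array([.067,.9978]);P=np.array([.5508,.2957])
for n in('top','side'):
    f=cloud(n,np.load(f'pics/{n}3d.npy')).reshape(-1,3)
    m=(f[:,0]>.3)&(f[:,0]<.519)&(f[:,1]>.2)&(f[:,1]<.40)&(f[:,2]>.12)&(f[:,2]<.145)
    A=f[m];r=(A[:,:2]-P); X=r@u;Y=r@v
    e=A[X>X.max()-.012]
    fr=(X>X.max()-.012)
    print(n,'front face feederx rel paddle',np.percentile(X,[97,99,100]),'y range of front rail',Y[fr].min(),Y[fr].max(),'z',np.median(A[fr,2]),len(A))
    # edge slope of front
    b=[]
    for y in np.arange(-.05,.06,.02):
        k=(abs(Y-y)<.01); b.append(X[k].max())
    print(b)
E
```

```text
top front face feederx rel paddle [-0.0433 -0.0425 -0.0422] y range of front rail -0.06263543751712702 0.06514761477006502 z 0.13579841000234838 543
[np.float64(-0.04350245212668404), np.float64(-0.042325462175528884), np.float64(-0.04256758864592048), np.float64(-0.043535029924850685), np.float64(-0.04222291099649882), np.float64(-0.04251488073337903)]
side front face feederx rel paddle [-0.0451 -0.0444 -0.0439] y range of front rail -0.0628203457853917 0.06748687673568135 z 0.13320563176810163 689
[np.float64(-0.04404573335895585), np.float64(-0.044194923774058356), np.float64(-0.04404422913196698), np.float64(-0.044338762841547565), np.float64(-0.04424760686548835), np.float64(-0.043927120351626554)]
```

arm_command:
  targets:
    - [[0, 0, 0], [8, 3, 0], 1]
    - [[0, 0, 0], [12, 3, 0], 1]
    - [[0, 0, 0], [10, -1, 0], 1]
    - [[0, 0, 0], [7, 0, 0], 1]
    - [[0, 0, 0], [0, 0, 0], 1]
    - [[0, 0, 0], [0, 0, 0], 1]

```text
t: 7.6
eef_pos: [0.4194, 0.3719, 0.2822]
ee_rot: [-3.141, -0.0, 3.073]
force: [-0.8, 0.1, -3.0]
width: 0.0095
```

```bash
python3 -c "
from station import *
s=get_state();print(s['eef_pos'],s['ee_rot'],s['force'])"
```

```text
[0.41937547 0.37188248 0.28218506] [-3.14116209e+00 -3.88591650e-04  3.07327841e+00] [-0.78955722  0.1194288  -3.04606746]
```

arm_command:
  targets:
    - [[0, 0, 0], [8, 0, 0], 1]
    - [[0, 0, 0], [10, -1, 0], 1]
    - [[0, 0, 0], [9, -1, 0], 1]
    - [[0, 0, 0], [4, 0, 0], 1]
    - [[0, 0, 0], [0, 0, 0], 1]
    - [[0, 0, 0], [0, 0, 0], 1]

```text
t: 8.2
eef_pos: [0.4486, 0.3692, 0.28]
ee_rot: [-3.138, -0.005, 3.073]
force: [-5.9, -0.8, -9.6]
width: 0.0098
```

```bash
python3 look.py 4
```

```text
8.2 [0.44864917 0.36918832 0.27999903] [-3.13766368 -0.00525506  3.07253718] [ 1.02391603  0.31838119 -0.35656794 -0.00364563 -0.9017559  -2.66148791] [-5.87401277 -0.84360985 -9.62277813]
top [0.39687534 0.2377391  0.11510356] [0.55947411 0.37052719 0.14799265] 469
side [0.39513912 0.24870975 0.11510229] [0.52130638 0.37874439 0.14088452] 308
```

View pics/side4z.png

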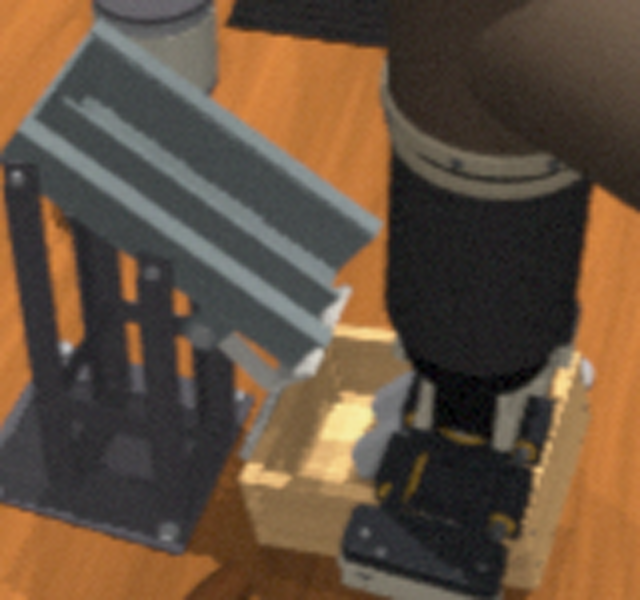

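View pics/top4z.png

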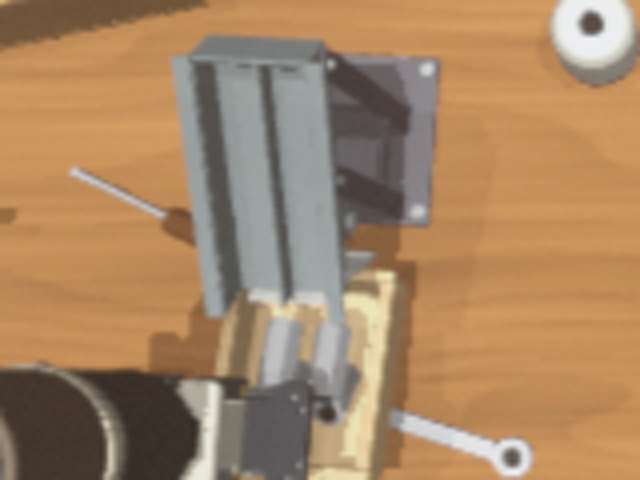

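Side view: the chute is empty and nuts are in the tray at crop (385,440). There is also a grey bit at the rear corner, (585,372), so I'll let things settle and look again.

arm_command:
  targets:
    - [[0, 0, 0], [0, 0, 0], 1]
    - [[0, 0, 0], [0, 0, 0], 1]
    - [[0, 0, 0], [0, 0, 0], 1]
    - [[0, 0, 0], [0, 0, 0], 1]
    - [[0, 0, 0], [0, 0, 0], 1]
    - [[0, 0, 0], [0, 0, 0], 1]

```text
t: 8.9
eef_pos: [0.45, 0.37, 0.2822]
ee_rot: [-3.141, -0.001, 3.074]
force: [-5.0, -1.8, -10.7]
width: 0.0097
```

```bash
python3 look.py 5
```

```text
8.9 [0.45001669 0.37003903 0.28223795] [-3.14098290e+00 -5.43164054e-04  3.07401737e+00] [ 1.02356570e+00  3.16568321e-01 -3.54532026e-01 -2.55840799e-04
 -9.00487598e-01 -2.66177813e+00] [ -4.99543085  -1.84177646 -10.69112684]
top [0.39702818 0.24106621 0.11506323] [0.55948842 0.37177175 0.14592535] 261
side [0.39596144 0.25064348 0.11502321] [0.51779869 0.38064534 0.14434116] 312
```

View pics/side5z.png

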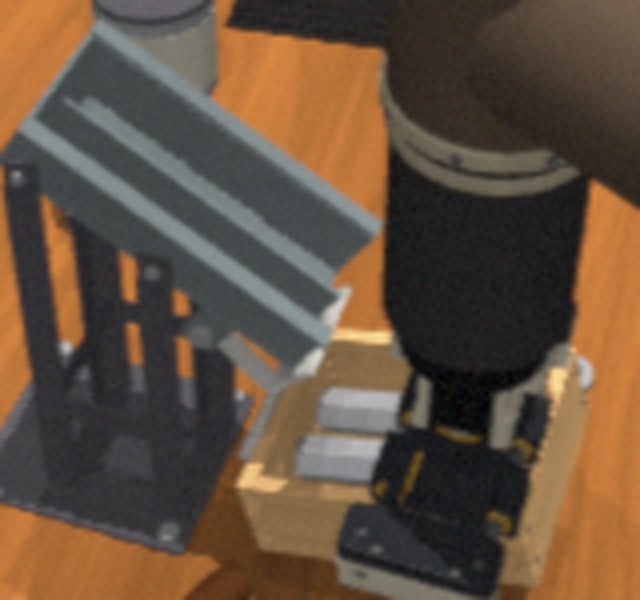

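View pics/top5z.png

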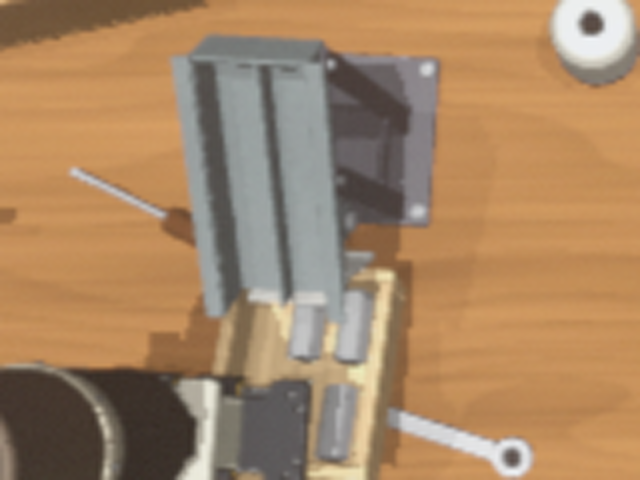

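Top view: three nuts lie in the tray at crop (305,330), (355,325) and (335,420), and the fourth should be under the gripper body. The grey bit in the side view is the spanner's ring behind the tray. I'll withdraw gently.

arm_command:
  targets:
    - [[0, 0, 0], [-5, 0, 0], 1]
    - [[0, 0, 0], [-9, 1, 0], 1]
    - [[0, 0, 0], [-13, 1, 0], 1]
    - [[0, 0, 0], [-14, 1, 0], 1]
    - [[0, 0, 0], [-12, 1, 0], 1]
    - [[0, 0, 0], [-8, 0, 0], 1]
    - [[0, 0, 0], [-4, 0, 0], 1]
    - [[0, 0, 0], [0, 0, 0], 1]

```text
t: 9.8
eef_pos: [0.3846, 0.3745, 0.2827]
ee_rot: [3.141, 0.0, 3.075]
force: [0.8, -0.7, -9.0]
width: 0.0095
```

```bash
python3 look.py 6
```

```text
9.8 [0.38464917 0.37450674 0.28271294] [3.14111419e+00 3.34952472e-04 3.07546136e+00] [ 1.13743596e+00  2.47461392e-01 -4.54761563e-01  1.84574177e-04
 -8.68006563e-01 -2.77448276e+00] [ 0.75135608 -0.71242718 -8.99066518]
top [0.33534265 0.24673963 0.11504063] [0.55344454 0.3777466  0.14779925] 264
side [0.33298039 0.24696565 0.11511872] [0.55572073 0.38439872 0.14767206] 233
```

View pics/side6z.png

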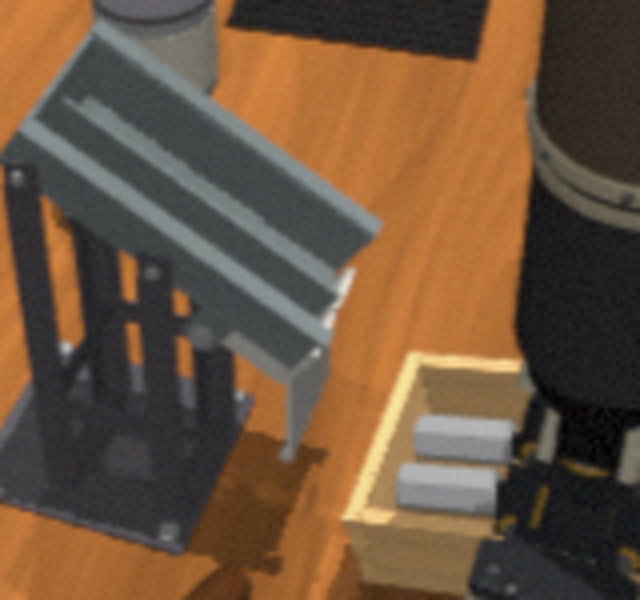

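View pics/top6.png

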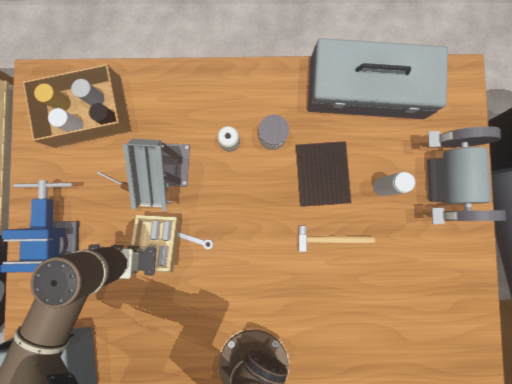

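```bash
python3 - <<'E'
from h import *
np.set_printoptions(precision=4,suppress=True)
u=np.array([.9978,-.067]);v=np.array([.067,.9978]);P=np.array([.5508,.2957])
for k in '36':
  for n in('top','side'):
    f=cloud(n,np.load(f'pics/{n}{k}d.npy')).reshape(-1,3)
    r=f[:,:2]-P;X=r@u;Y=r@v
    m=(X>-.25)&(X<-.034)&(abs(Y-.003)<.068)&(f[:,2]>.10)&(f[:,2]<.15)
    Q=np.c_[X,Y,f[:,2]][m]
    fr=Q[Q[:,0]>Q[:,0].max()-.010]
    rt=Q[(Q[:,1]<np.percentile(Q[:,1],1)+.008)]
    print(k,n,'front x',Q[:,0].max(),'z',np.median(fr[:,2]),'zslope_y',np.polyfit(fr[:,1],fr[:,2],1)[0],'right rail zslope_x',np.polyfit(rt[:,0],rt[:,2],1),'ymin',Q[:,1].min(), len(rt))
E
```

```text
3 top front x -0.04222291099649882 z 0.135476566232703 zslope_y 0.04353921559498174 right rail zslope_x [-0.0015  0.1266] ymin -0.06294924453219031 259
3 side front x -0.043927120351626554 z 0.13290141762132612 zslope_y -0.06949059309242826 right rail zslope_x [0.0216 0.1254] ymin -0.06486810546278227 187
6 top front x -0.0430364784271782 z 0.10326210430997129 zslope_y 0.0001316099345397548 right rail zslope_x [-0.1658  0.0971] ymin -0.05749519748466001 220
6 side front x -0.044310071899415375 z 0.10145675751010014 zslope_y 0.0015122806517838144 right rail zslope_x [-0.082   0.1013] ymin -0.0574380397813013 86
```

```bash
python3 - <<'E'
from h import *
np.set_printoptions(precision=4,suppress=True)
u=np.array([.9978,-.067]);v=np.array([.067,.9978]);P=np.array([.5508,.2957])
for n in('top','side'):
    f=cloud(n,np.load(f'pics/{n}6d.npy')).reshape(-1,3)
    r=f[:,:2]-P;X=r@u;Y=r@v
    m=(X>-.25)&(X<-.03)&(abs(Y-.003)<.07)&(f[:,2]>.02)&(f[:,2]<.17)
    Q=np.c_[X,Y,f[:,2]][m]
    for x in np.arange(-.21,-.03,.02):
        b=Q[abs(Q[:,0]-x)<.01]
        if len(b)==0: continue
        rr=b[(b[:,1]<-.048)]
        print(n,round(x,2),'right rail zmax',rr[:,2].max() if len(rr) else None,'all zpct',np.percentile(b[:,2],[5,50,95]))
E
python3 - <<'E'
import cv2
p=cv2.imread('pics/side6.png');cv2.imwrite('pics/s6b.png',cv2.resize(p[230:384,230:380],None,fx=4,fy=3.8,interpolation=cv2.INTER_CUBIC))
E
```

```text
top -0.21 right rail zmax 0.14669650656693833 all zpct [0.0906 0.1262 0.1449]
top -0.19 right rail zmax 0.14594269354908507 all zpct [0.0878 0.1112 0.1434]
top -0.17 right rail zmax 0.13878644068860058 all zpct [0.0828 0.1058 0.1362]
top -0.15 right rail zmax 0.1331443992110115 all zpct [0.0755 0.0953 0.1297]
top -0.13 right rail zmax 0.1281269861239025 all zpct [0.0699 0.0754 0.1255]
top -0.11 right rail zmax 0.12456345657223933 all zpct [0.0651 0.0882 0.1201]
top -0.09 right rail zmax 0.12168749686618519 all zpct [0.0611 0.0837 0.1139]
top -0.07 right rail zmax 0.11336510319068571 all zpct [0.056  0.079  0.1098]
top -0.05 right rail zmax 0.10785156544325791 all zpct [0.0759 0.1015 0.1065]
side -0.21 right rail zmax 0.12806550078202195 all zpct [0.0976 0.1133 0.1305]
side -0.13 right rail zmax 0.09483085989848872 all zpct [0.0713 0.0946 0.1233]
side -0.11 right rail zmax 0.11949712191774109 all zpct [0.0669 0.0892 0.1165]
side -0.09 right rail zmax 0.11394910664046787 all zpct [0.0615 0.0842 0.1122]
side -0.07 right rail zmax 0.11011057682032332 all zpct [0.0576 0.0789 0.107 ]
side -0.05 right rail zmax 0.10265744797895471 all zpct [0.0775 0.099  0.1032]
```

View pics/s6b.png

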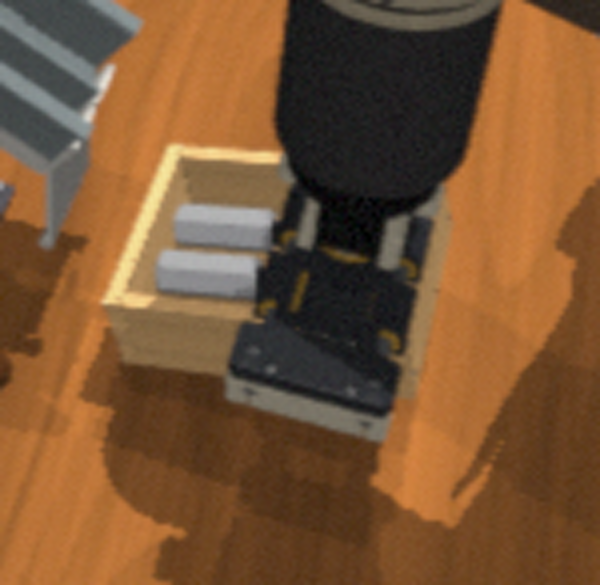

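The load has turned the tray in the grip. Its front is about 0.25 rad low, though all the nuts are still inside. I'll level it by tilting the tool about the jaw axis, keeping the grasp point still.

arm_command:
  targets:
    - [[-0.002, -0.03, 0], [-5, 0, 0], 1]
    - [[-0.002, -0.03, 0], [-5, 0, 0], 1]
    - [[-0.003, -0.04, 0], [-6, 0, 0], 1]
    - [[0, 0, 0], [0, 0, 0], 1]

```text
t: 10.3
eef_pos: [0.3688, 0.3739, 0.2822]
ee_rot: [-3.141, 0.101, 3.075]
force: [-0.5, 0.7, -8.5]
width: 0.0096
```

```bash
cat > tilt.py <<'E'
import sys
from h import *
k=sys.argv[1]
s=get_state();print(s['t'],s['eef_pos'],s['ee_rot'],s['q'],s['force'])
M=R.from_euler('xyz',s['ee_rot']).as_matrix()
p,d=grab_frame('top');cv2.imwrite(f'pics/top{k}.png',p[:,:,::-1])
f=cloud('top',d).reshape(-1,3)
g=s['eef_pos']+M[:,2]*.159; print('grasp',g)
# tray x dir approx perpendicular to jaw in the horizontal
j=M[:2,1]/np.linalg.norm(M[:2,1]); xd=np.array([j[1],-j[0]]); xd*=np.sign(xd[0]); yd=np.array([-xd[1],xd[0]])
r=f[:,:2]-g[:2];X=r@xd;Y=r@yd
for x in np.arange(-.04,.14,.02):
    b=(abs(X-x)<.01)&(abs(Y+.12)<.006)&(f[:,2]>.02)
    if b.sum(): print(round(x,2),np.percentile(f[b,2],[50,90]).round(4),b.sum())
b=(X>-.03)&(X<.14)&(abs(Y+.119)<.005)&(f[:,2]>.02)
z=f[b,2];x=X[b]
for _ in range(5):
    c=np.polyfit(x,z,1);res=z-np.polyval(c,x);kk=(res>-.006);x,z=x[kk],z[kk]
print('slope',c)
E
python3 tilt.py 7
```

```text
10.3 [0.36884597 0.37388499 0.28221822] [-3.14051018  0.10083143  3.0750197 ] [ 1.20193467  0.21184614 -0.56426679  0.13888821 -0.77044513 -2.93793126] [-0.5351748   0.71091699 -8.54034981]
grasp [0.38480411 0.37264854 0.1240259 ]
-0.04 [0.1263 0.1395] 26
-0.02 [0.1306 0.1395] 47
0.0 [0.1326 0.1378] 44
0.02 [0.1291 0.1334] 44
0.04 [0.1243 0.1304] 46
0.06 [0.1198 0.1272] 40
0.08 [0.1195 0.124 ] 45
0.1 [0.1143 0.12  ] 41
0.12 [0.1147 0.1188] 35
slope [-0.15837552  0.13505661]
```

arm_command:
  targets:
    - [[0, 0, 0], [0, -4, 0], 1]
    - [[0, 0, 0], [0, -8, 0], 1]
    - [[0, 0, 0], [0, -12, 0], 1]
    - [[0, 0, 0], [0, -15, 0], 1]
    - [[0, 0, 0], [1, -16, 0], 1]
    - [[0, 0, 0], [2, -16, 0], 1]
    - [[0, 0, 0], [3, -16, 0], 1]
    - [[0, 0, 0], [4, -16, 0], 1]

```text
t: 11.15
eef_pos: [0.3793, 0.2697, 0.2826]
ee_rot: [-3.142, 0.1, 3.074]
force: [0.3, -0.7, -7.9]
width: 0.0099
```

arm_command:
  targets:
    - [[0, 0, 0], [6, -16, 0], 1]
    - [[0, 0, 0], [8, -16, 0], 1]
    - [[0, 0, 0], [10, -16, 0], 1]
    - [[0, 0, 0], [11, -16, 0], 1]
    - [[0, 0, 0], [11, -15, 0], 1]
    - [[0, 0, 0], [8, -10, 0], 1]
    - [[0, 0, 0], [4, -5, 0], 1]
    - [[0, 0, 0], [0, 0, 0], 1]

```text
t: 11.95
eef_pos: [0.4374, 0.1763, 0.2823]
ee_rot: [-3.141, 0.1, 3.073]
force: [-0.2, 0.2, -8.3]
width: 0.0096
```

```bash
python3 tilt.py 8
```

```text
11.95 [0.43743618 0.17629768 0.28234826] [-3.14101513  0.10003427  3.07285036] [ 0.83556383  0.11815225 -0.67706522  0.12019627 -0.71764691 -2.56344064] [-0.24652232  0.16278463 -8.25053337]
grasp [0.4532713  0.17511537 0.12414316]
-0.04 [0.1394 0.142 ] 15
-0.02 [0.1361 0.1398] 22
0.0 [0.1347 0.1369] 27
0.02 [0.1316 0.1332] 23
0.04 [0.1267 0.13  ] 27
0.06 [0.1254 0.1272] 23
0.08 [0.1205 0.124 ] 24
0.1 [0.1183 0.1222] 27
0.12 [0.1166 0.1187] 20
slope [-0.15562295  0.13455179]
```

View pics/top8.png

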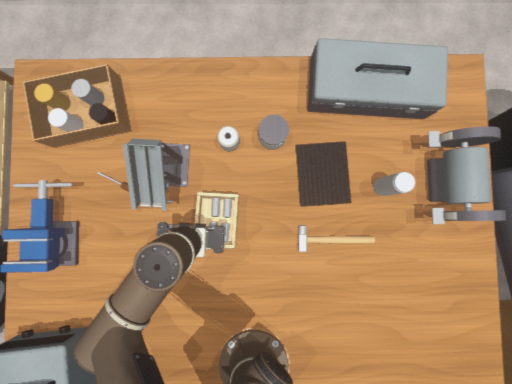

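Top view: the tray is at (216,220), the nuts are visible at (215–228,205) and (224,232), and the tilt holds at 0.156. I'll level the rest here, where joint 6 has room.

arm_command:
  targets:
    - [[-0.002, -0.03, 0], [-5, 0, 0], 1]
    - [[-0.003, -0.04, 0], [-6, 0, 0], 1]
    - [[-0.003, -0.04, 0], [-6, 0, 0], 1]
    - [[-0.003, -0.04, 0], [-6, 0, 0], 1]
    - [[0, 0, 0], [0, 0, 0], 1]
    - [[0, 0, 0], [0, 0, 0], 1]

```text
t: 12.6
eef_pos: [0.4139, 0.1775, 0.2825]
ee_rot: [-3.14, 0.25, 3.076]
force: [0.7, -0.2, -8.6]
width: 0.0095
```

```bash
python3 tilt.py 9
```

```text
12.6 [0.41388458 0.17745548 0.28254872] [-3.14046207  0.24981673  3.07566105] [ 0.90814269  0.04375949 -0.87840495  0.40738218 -0.54421943 -2.88398259] [ 0.70356183 -0.23025594 -8.61320491]
grasp [0.4530963  0.17468629 0.12848454]
-0.04 [0.1385 0.1404] 16
-0.02 [0.1381 0.1416] 24
0.0 [0.1387 0.1412] 27
0.02 [0.1386 0.1413] 21
0.04 [0.1379 0.1403] 28
0.06 [0.1372 0.1415] 24
0.08 [0.1388 0.1413] 24
0.1 [0.1377 0.1406] 26
0.12 [0.1385 0.1405] 22
slope [-0.00824092  0.13921068]
```

Level now (slope -0.008). On to the mat, gently.

arm_command:
  targets:
    - [[0, 0, 0], [2, -4, 0], 1]
    - [[0, 0, 0], [4, -8, 0], 1]
    - [[0, 0, 0.01], [6, -13, 0], 1]
    - [[0, 0, 0.01], [7, -17, 0], 1]
    - [[0, 0, 0.01], [8, -19, 0], 1]
    - [[0, 0, 0.01], [8, -20, 0], 1]
    - [[0, 0, 0.01], [8, -20, 0], 1]
    - [[0, 0, 0.01], [8, -20, 0], 1]

```text
t: 13.45
eef_pos: [0.4655, 0.0546, 0.2822]
ee_rot: [-3.14, 0.25, 3.134]
force: [0.6, -0.3, -8.0]
width: 0.0098
```

arm_command:
  targets:
    - [[0, 0, 0.01], [8, -20, 0], 1]
    - [[0, 0, 0.01], [8, -20, 0], 1]
    - [[0, 0, 0.01], [8, -20, 0], 1]
    - [[0, 0, 0.01], [8, -20, 0], 1]
    - [[0, 0, 0], [8, -20, 0], 1]
    - [[0, 0, 0], [8, -20, 0], 1]
    - [[0, 0, 0], [8, -20, 0], 1]
    - [[0, 0, 0], [8, -20, 0], 1]

```text
t: 14.25
eef_pos: [0.5289, -0.1055, 0.2816]
ee_rot: [-3.14, 0.248, -3.109]
force: [-0.2, 0.3, -8.5]
width: 0.0097
```

arm_command:
  targets:
    - [[0, 0, 0], [8, -20, 0], 1]
    - [[0, 0, 0], [8, -20, 0], 1]
    - [[0, 0, 0], [8, -18, 0], 1]
    - [[0, 0, 0], [6, -15, 0], 1]
    - [[0, 0, 0], [4, -10, 0], 1]
    - [[0, 0, 0], [2, -5, 0], 1]
    - [[0, 0, 0], [0, 0, 0], 1]
    - [[0, 0, 0], [0, 0, 0], 1]

```text
t: 15.05
eef_pos: [0.5647, -0.1915, 0.2821]
ee_rot: [-3.141, 0.25, -3.109]
force: [0.8, 0.5, -7.7]
width: 0.0097
```

```bash
python3 tilt.py 10
```

```text
15.05 [ 0.56474138 -0.19149519  0.28210558] [-3.14064571  0.24960414 -3.1087542 ] [-0.00221987  0.27588972 -0.42747868 -0.0133109  -0.61798055 -1.5259746 ] [ 0.75238575  0.52596642 -7.68228571]
grasp [ 0.60400137 -0.19035614  0.12803301]
-0.02 [0.1384 0.14  ] 15
0.0 [0.1398 0.1431] 14
0.02 [0.1386 0.1398] 15
0.04 [0.1367 0.1394] 24
0.06 [0.1384 0.1406] 27
0.08 [0.1369 0.1403] 26
0.1 [0.1356 0.1395] 30
0.12 [0.137  0.1403] 26
slope [-0.00789705  0.13852598]
```

View pics/top10.png

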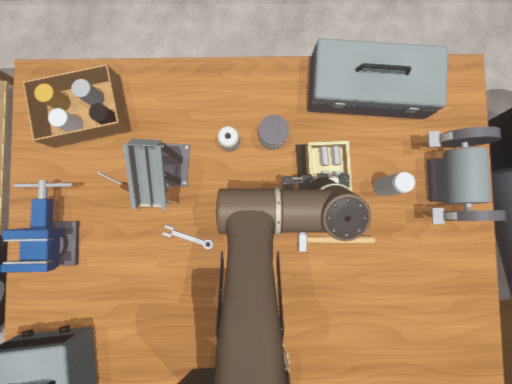

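Top view: the tray is over the mat at (328,165) with two nuts visible at its front, at (324,155) and (336,155). I'll measure the tray's front and side edges against the mat centre.

```bash
python3 - <<'E'
from h import *
np.set_printoptions(precision=4,suppress=True)
for n in('top','side'):
    p,d=grab_frame(n)
    if n=='side': cv2.imwrite('pics/side10z.png',cv2.resize(p[90:230,190:390,::-1],None,fx=4,fy=4,interpolation=cv2.INTER_CUBIC))
    f=cloud(n,d).reshape(-1,3)
    m=(f[:,0]>.62)&(f[:,0]<.78)&(f[:,1]>-.36)&(f[:,1]<-.16)&(f[:,2]>.125)&(f[:,2]<.15)
    A=f[m];fr=A[A[:,0]>.69]
    print(n,'xmax',np.percentile(A[:,0],99.5),'y',fr[:,1].min(),fr[:,1].max(),'front z',np.median(fr[:,2]))
    e=[(y,A[abs(A[:,1]-y)<.012][:,0].max()) for y in (-.29,-.26,-.23,-.20) if (abs(A[:,1]-y)<.012).any()];print(np.array(e).T)
    print('zslope y',np.polyfit(fr[:,1],fr[:,2],1))
E
```

```text
top xmax 0.7359997718155329 y -0.3110986828964188 -0.1793461444410765 front z 0.13793412307716846
[[-0.29   -0.26   -0.23   -0.2   ]
 [ 0.7357  0.7362  0.7333  0.7335]]
zslope y [0.0021 0.1374]
side xmax 0.7337772998996678 y -0.30960249519007965 -0.17579566868344243 front z 0.13487734990792216
[[-0.29   -0.26   -0.23   -0.2   ]
 [ 0.7337  0.7327  0.7349  0.7338]]
zslope y [0.0041 0.135 ]
```

View pics/side10z.png

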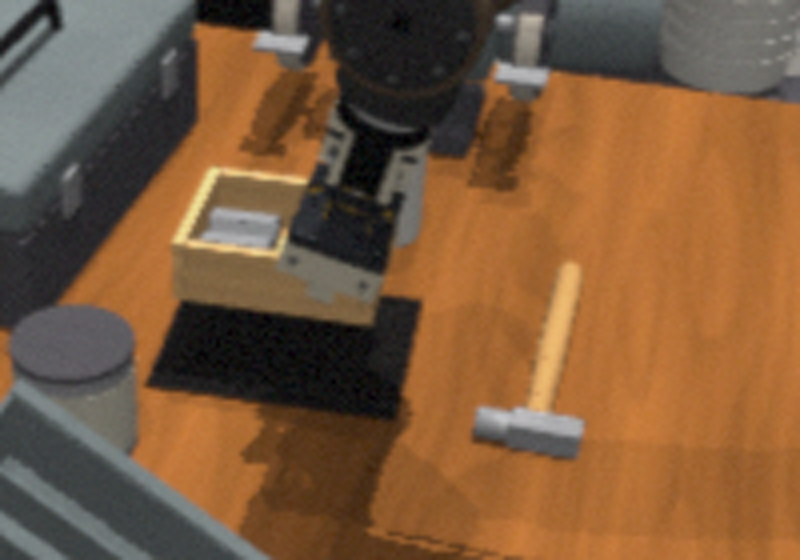

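Side view: the tray hangs level over the mat at crop (270,250). It is about 7 mm off centre in y, so I'll correct that and lower gently.

arm_command:
  targets:
    - [[0, 0, 0], [-1, -3, -4], 1]
    - [[0, 0, 0], [0, -4, -8], 1]
    - [[0, 0, 0], [0, 0, -12], 1]
    - [[0, 0, 0], [0, 0, -12], 1]
    - [[0, 0, 0], [0, 0, -12], 1]
    - [[0, 0, 0], [0, 0, -8], 1]
    - [[0, 0, 0], [0, 0, -6], 1]
    - [[0, 0, 0], [0, 0, -4], 1]

```text
t: 16.0
eef_pos: [0.5642, -0.1986, 0.2157]
ee_rot: [-3.14, 0.25, -3.108]
force: [0.4, 0.1, -7.3]
width: 0.0097
```

arm_command:
  targets:
    - [[0, 0, 0], [0, 0, -3], 1]
    - [[0, 0, 0], [0, 0, -2], 1]
    - [[0, 0, 0], [0, 0, -2], 1]
    - [[0, 0, 0], [0, 0, 0], 1]

```text
t: 16.4
eef_pos: [0.5641, -0.1987, 0.2094]
ee_rot: [-3.14, 0.251, -3.109]
force: [0.5, 0.4, -8.8]
width: 0.0093
```

arm_command:
  targets:
    - [[0, 0, 0], [0, 0, -1], 1]
    - [[0, 0, 0], [0, 0, -1], 1]
    - [[0, 0, 0], [0, 0, -1], 1]
    - [[0, 0, 0], [0, 0, 0], 1]

```text
t: 16.8
eef_pos: [0.5641, -0.1987, 0.2063]
ee_rot: [-3.14, 0.25, -3.109]
force: [1.4, -0.1, -8.2]
width: 0.0094
```

arm_command:
  targets:
    - [[0, 0, 0], [0, 0, -1], 1]
    - [[0, 0, 0], [0, 0, -1], 1]
    - [[0, 0, 0], [0, 0, 0], 1]

```text
t: 17.1
eef_pos: [0.5642, -0.1987, 0.2044]
ee_rot: [-3.14, 0.251, -3.109]
force: [-0.7, 0.4, -8.3]
width: 0.0096
```

arm_command:
  targets:
    - [[0, 0, 0], [0, 0, -1], 1]
    - [[0, 0, 0], [0, 0, 0], 1]

```text
t: 17.3
eef_pos: [0.5642, -0.1987, 0.2036]
ee_rot: [-3.14, 0.251, -3.108]
force: [-1.6, 0.6, -5.1]
width: 0.0096
```

arm_command:
  targets:
    - [[0, 0, 0], [0, 0, -1], 1]
    - [[0, 0, 0], [0, 0, 0], 1]

```text
t: 17.5
eef_pos: [0.5643, -0.1987, 0.2029]
ee_rot: [-3.14, 0.252, -3.108]
force: [-3.2, 1.6, -2.0]
width: 0.0096
```

arm_command:
  targets:
    - [[0, 0, 0], [0, 0, -1], 1]
    - [[0, 0, 0], [0, 0, 0], 1]

```text
t: 17.7
eef_pos: [0.5642, -0.1986, 0.2028]
ee_rot: [-3.14, 0.252, -3.108]
force: [-8.6, 3.4, 7.1]
width: 0.0095
```

Touchdown. I'll relax the press, then open only a little, since a nut may lie by the inner finger.

arm_command:
  targets:
    - [[0, 0, 0], [0, 0, 1], 1]
    - [[0, 0, 0], [0, 0, 0], 1]

```text
t: 17.9
eef_pos: [0.5643, -0.1987, 0.2029]
ee_rot: [-3.14, 0.252, -3.108]
force: [-3.9, 2.7, 2.1]
width: 0.0093
```

arm_command:
  targets:
    - [[0, 0, 0], [0, 0, 0], 0.75]
    - [[0, 0, 0], [0, 0, 0], 0.75]
    - [[0, 0, 0], [0, 0, 0], 0.75]
    - [[0, 0, 0], [0, 0, 0], 0.75]
    - [[0, 0, 0], [0, 0, 0], 0.75]

```text
t: 18.4
eef_pos: [0.5644, -0.1987, 0.2026]
ee_rot: [-3.14, 0.251, -3.108]
force: [0.2, 0.4, 0.6]
width: 0.0216
```

```bash
python3 - <<'E'
from h import *
s=get_state();print(s['eef_pos'],s['force'],s['moment'],s['width'])
for n in('top','side'):
    p,d=grab_frame(n)
    a,b,l,r={'top':(110,240,270,420),'side':(90,230,190,360)}[n]
    cv2.imwrite(f'pics/{n}11z.png',cv2.resize(p[a:b,l:r,::-1],None,fx=4,fy=4,interpolation=cv2.INTER_CUBIC))
E
```

```text
[ 0.56438066 -0.19871319  0.20256415] [0.20220059 0.44208666 0.62800592] [-0.03606822  0.82840956  0.01461806] 0.021565852535001397
```

View pics/side11z.png

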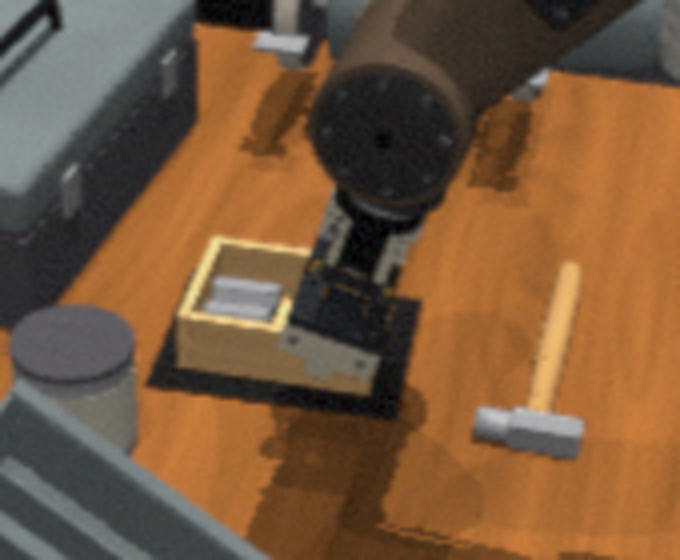

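Side view: the tray stands flat on the mat and the fingers are free (force about 0). I'll retreat along the tool axis.

arm_command:
  targets:
    - [[0, 0, 0], [-1, 0, 4], 0.75]
    - [[0, 0, 0], [-2, 0, 8], 0.75]
    - [[0, 0, 0], [-3, 0, 12], 0.75]
    - [[0, 0, 0], [-4, 0, 15], 0.75]
    - [[0, 0, 0], [-5, 0, 20], 0.75]
    - [[0, 0, 0], [-6, 0, 25], 0.75]
    - [[0, 0, 0], [-6, 0, 25], 0.75]
    - [[0, 0, 0], [-5, 0, 20], 0.75]

```text
t: 19.3
eef_pos: [0.5316, -0.1987, 0.3343]
ee_rot: [-3.14, 0.253, -3.108]
force: [0.3, -0.1, 0.5]
width: 0.0217
```

arm_command:
  targets:
    - [[0, 0, 0], [-40, 20, 10], 0.75]
    - [[0, 0, 0], [-40, 20, 10], 0.75]
    - [[0, 0, 0], [-40, 20, 0], 0.75]
    - [[0, 0, 0], [-30, 30, 0], 0.75]
    - [[0, 0, 0], [0, 40, 0], 0.75]
    - [[0, 0, 0], [0, 40, 0], 0.75]
    - [[0, 0, 0], [0, 0, 0], 0.75]
    - [[0, 0, 0], [0, 0, 0], 0.75]

```text
t: 20.1
eef_pos: [0.3817, -0.0278, 0.3524]
ee_rot: [-3.141, 0.253, -3.105]
force: [0.8, -0.7, 0.2]
width: 0.0218
```

```bash
python3 - <<'E'
from h import *
np.set_printoptions(precision=4,suppress=True)
s=get_state();print(s['t'],s['eef_pos'],s['force'],s['width'])
for n in('top','side'):
    p,d=grab_frame(n);cv2.imwrite(f'pics/{n}12.png',p[:,:,::-1])
    a,b,l,r={'top':(110,240,270,420),'side':(90,230,190,360)}[n]
    cv2.imwrite(f'pics/{n}12z.png',cv2.resize(p[a:b,l:r,::-1],None,fx=4,fy=4,interpolation=cv2.INTER_CUBIC))
    f=cloud(n,d).reshape(-1,3)
    m=(f[:,0]>.52)&(f[:,0]<.78)&(f[:,1]>-.37)&(f[:,1]<-.14)&(f[:,2]>.05)&(f[:,2]<.07)
    A=f[m];print(n,cv2.minAreaRect(A[:,:2].astype(np.float32)*1000),np.median(A[:,2]),np.linalg.lstsq(np.c_[A[:,:2],np.ones(len(A))],A[:,2],rcond=None)[0])
E
```

```text
20.1 [ 0.3817 -0.0278  0.3524] [ 0.7989 -0.6509  0.2317] 0.02182958562709024
top ((650.4810791015625, -254.7725372314453), (169.7032470703125, 131.74664306640625), 1.8959779739379883) 0.05999287436221912 [-0.0016  0.0019  0.0612]
side ((648.424560546875, -253.4681854248047), (169.8822784423828, 140.56875610351562), 1.719280481338501) 0.057424968512492236 [-0.0016 -0.0017  0.0573]
```

View pics/top12z.png

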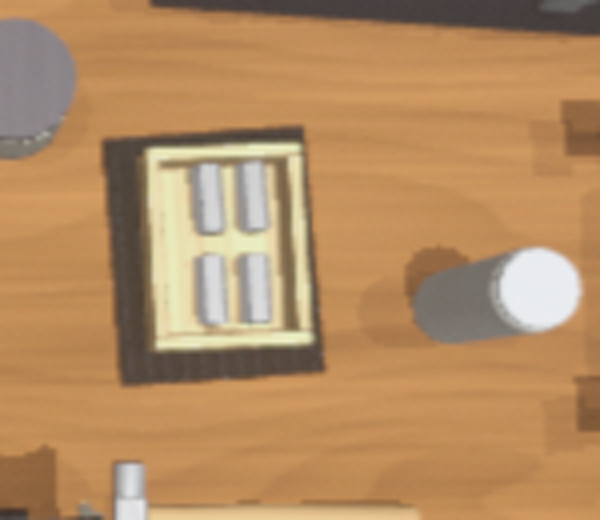

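View pics/side12.png

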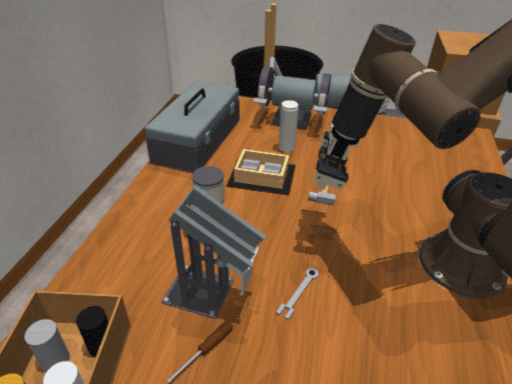

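Top crop: all four nuts lie in the tray, at (208,198), (253,195), (212,288) and (256,288), and the tray is on the mat. Side view: the gate leaf and paddle are back in the shut position, and the bystanders look unmoved.

```bash
python3 -c "
from station import *
print(job_done())"
```

```text
the job is handed in; nothing more can be done
None
```

The tray is on the mat with all four nuts in it, and I handed the job in at about 20 s of the 61 s allowed; no verdict was reported. I gripped the tray by its left side wall, pushed the paddle back about 25 mm, and all four nuts slid out into it. I then carried it to the mat and set it down.

- **Tilt on the way:** after the nuts landed, the tray turned in the grip until its front end was about 0.25 rad low. That is under the 0.44 rad limit. I levelled it by tilting the tool, and it stayed level to within 0.01 rad for the rest of the carry.
- **Tray position:** the last images put the tray centre within about 3–4 mm of the mat centre in both cameras. The rim is level to about 0.002, at a height of 57–60 mm, where 59 mm is expected.
- **Nuts, gate and other objects:** all four nuts are visible inside the walls, the gate is shut, and the gripper is clear. By eye in the images, the other objects have not moved.
- **What disagreed:** the two cameras differ by about 2–3 mm in height. The loaded wrist force read about 8–9 N against the 7.7 N expected, within the noise I had seen.

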